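# Seat the sample jar in its holder and screw the lid snug

### The job

Set the square sample jar fully down into the square pocket of the metal holder block, which keeps it from turning, then screw its lid down clockwise until it is snug on its seal, without overtightening it. Leave the jar standing in the block and let go; do not disturb the other glassware.

Things in the scene. Friction and masses are not known exactly. Their poses are not given: they have to be found in the camera images.
- jar_center (a point): Centre of the loose amber glass jar, on its axis 45.5 mm above its underside: 91 mm tall with the lid down, 0.25 to 0.5 kg. Body 56 x 56 mm square, 46 mm tall (x and y across its flat sides, z up), then a shoulder narrowing to a 44 mm wide neck, then the lid. It fits the pocket in any of its four quarter turns.
- lid_center (a point): Centre of the jar's white ribbed round screw lid, 56 mm in diameter, 28 mm tall, 77 mm above the jar's underside when down. The point and its axes belong to the jar, not turning with the lid. The lid is on its thread and starts up to 2.4 mm higher; it turns with 0.06 N m, so the jar can be carried by it. Clockwise seen from above tightens, sinking 0.8 mm per rad.
- lid_top (a point): Centre of the lid's top when down, 91 mm above the jar's underside (belongs to the jar). The lid has 1.2 to 2.8 rad to run before it bears on its seal; nothing shows how much. Then it needs 0.3 N m to go on, rising by 4 N m per rad: snug from 0.44 N m, overtightened above 0.90 N m; aim for 0.6 N m. It stays tight when let go.
- ring_center (a point): Centre of the black rubber sealing ring (53 mm in diameter, 3 mm thick) under the lid, on the jar's axis 61.5 mm above its underside. Its x axis is parallel to the jar's until the lid bears on it and drags it round clockwise: 0.035 rad when snug, over 0.15 rad when overtightened.
- block_hole0 (a point): Centre of the mouth of the square pocket in the fixed aluminium holder block, level with its top. Block 110 x 110 mm, 35 mm tall; pocket 60 x 60 mm (2 mm play each side of the jar), 28 mm deep, 4 mm chamfer at the mouth; x and y along its sides, z up. A seated jar's centre stands 17.5 mm above this point.
- reagent: Bystander: amber bottle with a black cap, 62 mm in diameter and 130 mm tall; origin at the centre of its underside.
- beaker: Bystander: empty glass beaker, 70 mm in diameter and 90 mm tall; origin at the centre of its underside.
- flask: Bystander: conical glass flask, 76 mm across the foot, 125 mm tall with its cap; origin at the centre of its underside.
Mind the look-alikes: they are no part of the job. Of the things shaped like the part that bears block_hole0, the aluminium one is meant.

How it is judged (in metres and radians):
On the way, in this order (a step that is already met when the one before it is completed fails the run):
1. the jar stands fully down in the block's pocket (horizontal distance between jar_center and block_hole0 below 0.006 m and z of jar_center in the frame of block_hole0 below 0.021 m and angle between jar_center's own z axis and vertical below 0.07 rad), for 0.2 s.
2. the lid is screwed down snug on its seal while the jar stands in the pocket (angle between the x axis of ring_center and the x axis of jar_center, either way round above 0.03 rad and horizontal distance between jar_center and block_hole0 below 0.006 m and z of jar_center in the frame of block_hole0 below 0.023 m), for 0.2 s.
At the end, for the whole second after the job is handed in: The jar stands fully down in the pocket (within 6 mm of its centre, within 3.5 mm of the pocket's floor, upright within 4 degrees), its lid bearing snugly on the seal (the sealing ring dragged round by at least 0.028 rad) and never overtightened (0.15 rad) (all of step 1 and angle between the x axis of ring_center and the x axis of jar_center, either way round above 0.028 rad); the robot touches nothing.
It fails at once if the lid is overtightened: the sealing ring is dragged round by more than 0.15 rad (angle between the x axis of ring_center and the x axis of jar_center, either way round above 0.15 rad).
It fails at once if the jar is tipped over (angle between jar_center's own z axis and vertical above 0.5 rad).
It fails at once if other glassware is knocked over or shifted by more than 30 mm (distance of any of reagent, beaker, flask from where it was at the start of the episode above 0.03 m or angle between any of reagent, beaker, flask's own z axis and vertical above 0.4 rad).
It also fails if it takes over 72 s, if anything falls off the work surface, if the arm or the gripper's body presses on something with over 40 N, if the wrist force passes 120 N, or if a joint passes its speed limit or range.

### The arm

A 6-joint arm with a two-finger parallel gripper is mounted at the origin on the work surface. World frame = base frame: x ahead of the robot, y to its left, z up, the work surface at z = 0. Lengths are in mm, angles in rad, forces in N, time in s.
With the tool pointing down it reaches from about 375 to 975 mm from the base axis. Payload 3.8 kg.
Tool frame: the origin (TCP) lies midway between the tips of the shut fingers; the grasp point (between the pads) lies 19 mm behind it; z points along the fingers, y is the line along which they close (so a half turn about z gives the same grasp; the last joint's range is limited). The gripper opens to 88 mm and grips with 3 to 60 N. Pads are 18 mm wide; open, the fingers measure 123 mm over their backs; the gripper's body (75 mm by 187 mm) begins 45 mm behind the grasp point.
Start: joints at [1.235, 0.264, 1.604, -0, 1.274, -0.037], TCP at [198.7, 645.086, 238.706] pointing down, gripper open.
Joint ranges: [-2.63, 2.63], [-0.94, 2.18], [0.31, 2.57], [-1.31, 4.45], [0, 2.66], [-2.55, 2.55]. Speed limits (rad/s): [2.57, 2.57, 3.14, 3.14, 3.14, 3.14].

### API

Orientations are given as a unit quaternion [x, y, z, w].
In Python, from rig import * gives the robot as it stands.
- The arm moves only by the tool play_rows, never from a script. Its argument "targets" is a list of rows, each a list of 3 entries, a list of its own where there are three numbers: the shift along the tool's x, y, z in m, then the turn, a rotation vector about the tool's x, y, z in degrees, then the finger opening in m, from 0 to 0.0881. A call has exactly 5 rows; each row shifts and turns the commanded pose from where the row before left it, along the tool's axes as they then stand; what a row does not reach is not made up. A row lasts 1/8 s, in which the tool goes at most 62.5 mm and 10.7 degrees, less where a joint would pass 70% of its speed; a pose out of reach is approached as far as the arm can. A call with a gripper value outside its range is refused whole. The fingers move at their own pace and stop on an object; "newtons" is the grip in N (left out, the last holds). Time passes only in rows, so rows that do not move let the fingers close, or fill a call up. It gives the time, the measured TCP pose, the force, the opening and the grip force at its end, in the units of the state.
- observe(): the state, without advancing time (a new reading comes with each control period).
- read_camera(name): name is "scene" or "side" or "wrist"; returns a dict with "img" (420x560x3 uint8, red, green, blue), "fov_y" (degrees; the focal length in pixels is half the picture's height over the tangent of half this angle, whatever the lens; pixels are square), "cx", "cy" (the principal point, pixels), "camera_from_world" (4x4, takes a point from world to camera coordinates). Camera axes: x right, y down, z forward; pixel columns grow to the right and rows downward; lengths in mm; the calibration is good to about 2 mm. A picture is of the moment at which its call begins. There is no depth.
- sign_off(): hands the job in; it is judged then, once.
The state is a dict: "time": time; "q": joint angles; "qvel": joint speeds; "tau": joint torques, N m; "tool_pos": TCP position; "tcp_rot": TCP orientation; "force": force on the tool from outside, world axes, zero at the start; "torque": the same for the moment, N m; "opening": opening from 0.0 (shut) to 1.0 (fully open); "grasp_force": force on a finger pad.
Only numpy, scipy, OpenCV 4.12 (cv2) and the standard library are available. Lean on these libraries where they do the work, as an engineer would, in place of code of your own. Each camera call takes 0.05 s, during which the arm holds its last target. There are 200 camera calls.

## Working session

There is one attempt and no reset: what is moved stays moved. The work goes in short steps, Python scripts to look and compute and a tool call to move; the robot and the scene stay as the last step left them, time stands still between calls to the robot, and variables do not carry over. Pictures are saved under pics/ and viewed, at most 10 in all, crops included, and the job is handed in when it is done.

Besides the shell and the picture viewer there is one more tool, called after "Call:" in YAML: its name, and indented under it one key for each argument. play_rows: Moves the arm, as the interface text tells. Its arguments: {"type":"object","properties":{"targets":{"type":"array","items":{"type":"array"}},"newtons":{"type":"number"}},"required":["targets"]}

```bash
ls; mkdir -p pics; cat > h.py <<'E'
from rig import *
import numpy as np, cv2
from scipy.spatial.transform import Rotation as R
def snap(n,f):
    c=read_camera(n); cv2.imwrite('pics/'+f+'.png',c['img'][:,:,::-1]); np.savez('pics/'+f+'.npz',**{k:c[k] for k in c}); return c
def ray(c,u,v):
    f=c['img'].shape[0]/2/np.tan(np.radians(c['fov_y'])/2); T=np.array(c['camera_from_world'])
    d=T[:3,:3].T@np.array([(u-c['cx'])/f,(v-c['cy'])/f,1]); o=-T[:3,:3].T@T[:3,3]; return o,d/np.linalg.norm(d)
def onz(c,u,v,z):
    o,d=ray(c,u,v); return o+d*(z-o[2])/d[2]
def proj(c,p):
    f=c['img'].shape[0]/2/np.tan(np.radians(c['fov_y'])/2); T=np.array(c['camera_from_world'])
    q=T[:3,:3]@np.array(p)+T[:3,3]; return np.array([c['cx']+f*q[0]/q[2],c['cy']+f*q[1]/q[2]])
def tri(*obs):
    A=np.zeros((3,3));b=np.zeros(3)
    for c,u,v in obs:
        o,d=ray(c,u,v);P=np.eye(3)-np.outer(d,d);A+=P;b+=P@o
    x=np.linalg.solve(A,b); return x,[np.linalg.norm(proj(c,x)-[u,v]) for c,u,v in obs]
def load(f): return dict(np.load('pics/'+f+'.npz'))
E
python3 - <<'E'
from h import *
a=snap('scene','s1');b=snap('side','d1');c=snap('wrist','w1')
for x in(a,b,c):print(x['fov_y'],x['cx'],x['cy'],ray(x,280,210))
cv2.imwrite('pics/both.png',cv2.resize(np.hstack([a['img'],b['img']])[:,:,::-1],(800,300)))
s=observe();print(s['tool_pos'],s['tcp_rot'],s['force'],s['torque'],s['time'])
E
```

```text
pics
45.71513957928237 279.9415795897401 211.46631488002657 (array([1212.33243826,    8.09693427,  861.25601176]), array([-0.64043501, -0.01388991, -0.76788676]))
52.012457744880415 281.5461171566337 210.33775400365172 (array([ 539.15884578, -781.21496986,  719.36963992]), array([ 0.03904753,  0.78118703, -0.62307473]))
60.74967677282693 280.43668948257164 215.77313456399546 (array([127.25693768, 666.17338572, 383.19619486]), array([ 0.25812208, -0.08188778, -0.96263564]))
[198.52033681 644.57723388 237.67048069] [ 1.48837103e-01  9.88861339e-01 -8.64694898e-04 -1.43382682e-04] [-0.59866878  0.09275053  0.67974271] [ 0.00363105 -0.0217279  -0.05714967] 0.15
```

View pics/s1.png

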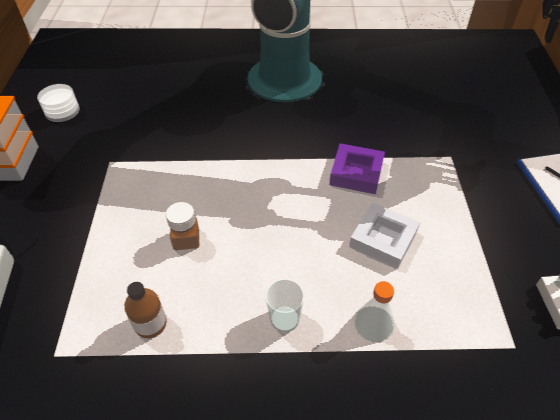

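View pics/d1.png

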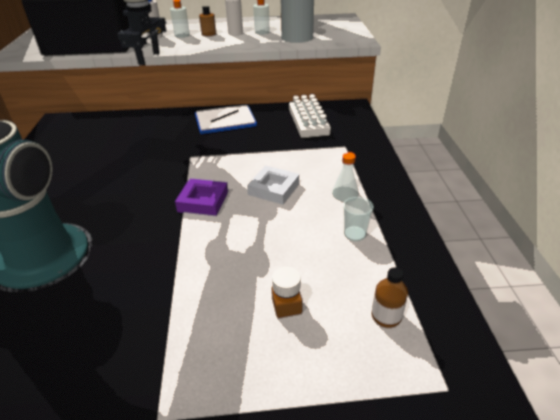

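The scene view shows the lid top at about (181,212) and the aluminium pocket at about (387,231). The side view has them at (286,278) and (275,183). The purple block is the decoy.

```bash
python3 - <<'E'
from h import *
a=load('s1');b=load('d1')
for n,p,q in(('lidtop',(181,211),(286.5,278)),('pocket',(387.5,231),(275,182)),('reag cap',(137,289),(396,273)),('flaskcap',(384,289),(349,157)),('beaker rim',(285,295),(359,206))):
    print(n,tri((a,*p),(b,*q)))
def z(c,u,v,n,s=5,r=50):
    return cv2.resize(c['img'][v-r:v+r,u-r:u+r,::-1],(400,400),interpolation=cv2.INTER_CUBIC)
cv2.imwrite('pics/z.png',np.hstack([np.vstack([z(a,181,228,1),])[:, :],z(a,386,234,1)]))
E
```

```text
lidtop (array([ 575.99889948, -205.80691563,   90.91565118]), [np.float64(0.7930301529039788), np.float64(0.8149905664585796)])
pocket (array([575.13312807, 218.22876681,  26.86332846]), [np.float64(1.3739957063514385), np.float64(1.0228760609573007)])
reag cap (array([ 777.65244689, -245.62775569,  127.70570249]), [np.float64(0.18816532839232608), np.float64(0.17230580892968808)])
flaskcap (array([770.77268414, 173.8460993 , 122.52093787]), [np.float64(0.5351327306515435), np.float64(0.34781279672670634)])
beaker rim (array([765.07928231,   5.56738703,  90.5481929 ]), [np.float64(0.19938676018773815), np.float64(0.1490178631718287)])
```

View pics/z.png

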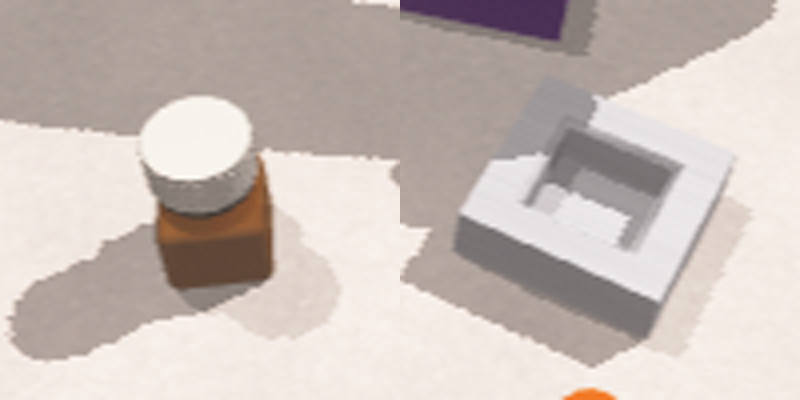

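```bash
python3 - <<'E'
from h import *
a=load('s1')
P=[onz(a,u,v,35)[:2] for u,v in((374.75,204),(419.75,222.75),(401,259.75),(351,237.25))]
print(np.mean(P,0))
for i in range(4):
    d=P[(i+1)%4]-P[i]; print(np.linalg.norm(d),np.degrees(np.arctan2(d[1],d[0]))%90)
q=[onz(a,u,v,0)[:2] for u,v in((174,249.75),(199,246))];d=q[1]-q[0];print(np.linalg.norm(d),np.degrees(np.arctan2(d[1],d[0]))%90)
s=observe();r=R.from_quat(s['tcp_rot']).as_matrix();print(r)
t=np.array([575,218,240.])
print(r.T@(t-s['tool_pos']), r.T@(np.array([576,-206,240])-t))
print(r.T@(ray(load('w1'),280,210)[0]-s['tool_pos']),r.T@ray(load('w1'),280,210)[1])
E
```

```text
[576.25616063 216.10541563]
102.90970464694131 60.13083701896622
108.11828990671276 60.837852898593155
109.83932843031243 60.023818150803294
108.04986980649797 57.16247372871388
52.79040031063561 11.194738944194341
[[-9.55694992e-01  2.94358267e-01 -5.40968549e-04]
 [ 2.94358763e-01  9.55693538e-01 -1.66744538e-03]
 [ 2.61738137e-05 -1.75280804e-03 -9.99998463e-01]]
[-485.36641452 -296.861288     -1.82188515] [-125.76381031 -404.91970184    0.70645587]
[  74.46689917   -0.59274652 -145.52294971] [-2.70815558e-01 -5.91939016e-04  9.62631073e-01]
```

Call:
play_rows:
  targets:
    - [[-0.0485,-0.0297,0],[0,0,0],0.088]
    - [[-0.0485,-0.0297,0],[0,0,0],0.088]
    - [[-0.0485,-0.0297,0],[0,0,0],0.088]
    - [[-0.0485,-0.0297,0],[0,0,0],0.088]
    - [[-0.0485,-0.0297,0],[0,0,0],0.088]

```text
time: 0.78
tool_pos: [387.6, 430.2, 238.5]
tcp_rot: [0.149, 0.989, -0.0, -0.0]
force: [0.2, -0.2, 0.0]
opening: 0.997
grasp_force: 0.0
```

Call:
play_rows:
  targets:
    - [[-0.0485,-0.0297,0],[0,0,0],0.088]
    - [[-0.0485,-0.0297,0],[0,0,0],0.088]
    - [[-0.0485,-0.0297,0],[0,0,0],0.088]
    - [[-0.0485,-0.0297,0],[0,0,0],0.088]
    - [[-0.0485,-0.0297,0],[0,0,0],0.088]

```text
time: 1.4
tool_pos: [575.6, 216.9, 238.5]
tcp_rot: [0.149, 0.989, 0.0, -0.0]
force: [0.3, -0.2, -0.7]
opening: 0.993
grasp_force: 0.0
```

```bash
python3 - <<'E'
from h import *
c=snap('wrist','w2');s=observe();print(s['time'],s['tool_pos'],s['tcp_rot'],s['q'],s['torque'])
r=R.from_quat(s['tcp_rot']).as_matrix();print(r.T@(np.array([576,-206,240])-s['tool_pos']))
E
```

```text
1.45 [579.90114526 211.4917352  238.4145997 ] [ 0.15037532  0.98862512 -0.00186352  0.00204133] [ 0.31220831  0.15488902  1.73507087 -0.00543635  1.24964978 -0.95498016] [-0.05946697 -0.07285003  0.01184293]
[-1.20412094e+02 -3.99772399e+02  1.95683953e-01]
```

View pics/w2.png

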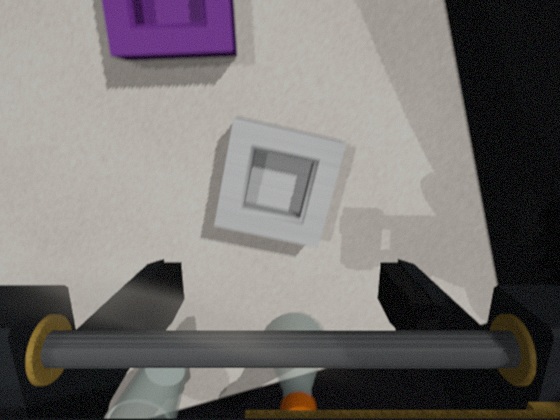

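The wrist view shows the aluminium block with its top corners at about (237,119), (344,141), (318,244) and (217,229). I'll refine these and move on to the jar.

```bash
python3 - <<'E'
from h import *
c=load('w2');a=load('s1')
g=cv2.cvtColor(c['img'],cv2.COLOR_RGB2GRAY)
C=np.float32([[237,119],[344,141],[318,244],[217,229]])
C2=cv2.cornerSubPix(g,C.copy(),(6,6),(-1,-1),(3,50,0.01));print(C2)
ga=cv2.cvtColor(a['img'],cv2.COLOR_RGB2GRAY)
S=np.float32([[374.75,204],[419.75,222.75],[401,259.75],[351,237.25]])
for k in(C,C2):
  P=[onz(c,u,v,35)[:2] for u,v in k];print(np.round(P,1),np.mean(P,0),onz(c,*k.mean(0),0))
  for i in range(4):
    d=P[(i+1)%4]-P[i]; print(np.linalg.norm(d),np.degrees(np.arctan2(d[1],d[0]))%90)
for i in range(4):
  print([tri((c,*C2[i]),(a,*S[j]))[0].round(1) for j in range(4) if max(tri((c,*C2[i]),(a,*S[j]))[1])<5])
E
```

```text
[[232.38347  121.913414]
 [347.2108   143.36313 ]
 [319.93607  239.36212 ]
 [213.52411  225.8528  ]]
[[501.2 196.7]
 [550.5 288. ]
 [644.9 236.3]
 [598.4 141.4]] [573.75283472 215.60192906] [578.2345254 214.212342    0.       ]
103.74869916376669 61.6044569897455
107.6104051804477 61.26052278643134
105.6477310627309 63.921425904519225
111.90657437290808 60.345551045895064
[[502.4 191.7]
 [553.6 290.4]
 [640.5 239.6]
 [594.2 139.1]] [572.67149407 215.2048078 ] [577.33584525 213.65057702   0.        ]
111.17230654505714 62.592010439273565
100.70254991612462 59.66745447801672
110.58703000054516 65.23445346210771
105.76281672601104 60.18865414259315
[array([503.9, 195.5,  36.7])]
[array([553.8, 290.1,  32.7])]
[array([643.9, 239. ,  25.9])]
[array([594.5, 139.9,  34.9])]
```

Call:
play_rows:
  targets:
    - [[-0.012,-0.04,0],[0,0,0],0.088]
    - [[-0.012,-0.04,0],[0,0,0],0.088]
    - [[-0.012,-0.04,0],[0,0,0],0.088]
    - [[-0.012,-0.04,0],[0,0,0],0.088]
    - [[-0.012,-0.04,0],[0,0,0],0.088]

```text
time: 2.08
tool_pos: [572.8, 8.6, 238.4]
tcp_rot: [0.149, 0.989, -0.0, -0.0]
force: [-0.0, -0.5, -0.5]
opening: 0.996
grasp_force: 0.0
```

Call:
play_rows:
  targets:
    - [[-0.012,-0.04,0],[0,0,0],0.088]
    - [[-0.012,-0.04,0],[0,0,0],0.088]
    - [[-0.012,-0.04,0],[0,0,0],0.088]
    - [[-0.012,-0.04,0],[0,0,0],0.088]
    - [[-0.012,-0.04,0],[0,0,0],0.088]

```text
time: 2.7
tool_pos: [571.4, -200.2, 238.4]
tcp_rot: [0.149, 0.989, 0.0, -0.0]
force: [-0.2, -0.3, -0.2]
opening: 0.999
grasp_force: 0.0
```

Call:
play_rows:
  targets:
    - [[0,0,0],[0,0,-7],0.088]
    - [[0,0,0],[0,0,-7],0.088]
    - [[0,0,0],[0,0,-7],0.088]
    - [[0,0,0],[0,0,-7],0.088]
    - [[0,0,0],[0,0,0],0.088]

```text
time: 3.32
tool_pos: [571.5, -198.9, 238.3]
tcp_rot: [-0.094, 0.996, 0.0, -0.0]
force: [0.1, 0.3, -0.4]
opening: 0.998
grasp_force: 0.0
```

```bash
python3 - <<'E'
from h import *
c=snap('wrist','w3');s=observe();print(s['time'],s['tool_pos'],s['tcp_rot'],s['q'],s['torque'])
E
```

```text
3.375 [ 571.5325721  -198.89092937  238.41446564] [-9.37019977e-02  9.95600251e-01  1.19847975e-04 -2.47688333e-04] [-3.76040676e-01  1.33565619e-01  1.75930748e+00 -1.11495177e-05
  1.24926977e+00 -2.13451280e+00] [0.07180688 0.02637106 0.04942542]
```

View pics/w3.png

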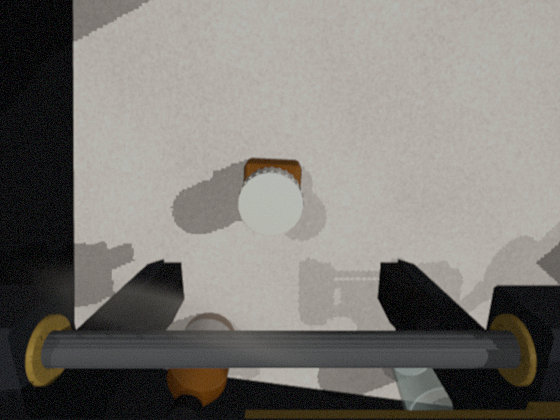

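The jar is upright, with its lid top centred at about (271,203), radius about 32 px. The body's far edge is nearly level at row 160, from column 247 to 300. The fingers are nearly square to it.

```bash
python3 - <<'E'
from h import *
c=load('w3');a=load('s1');b=load('d1');im=c['img'].astype(int)
m=((im.min(2)>150)&(im.max(2)-im.min(2)<14)).astype(np.uint8)
hsv=cv2.cvtColor(c['img'],cv2.COLOR_RGB2HSV)
# lid circle
g=cv2.cvtColor(c['img'],cv2.COLOR_RGB2GRAY)
print(cv2.HoughCircles(g[150:250,220:330],cv2.HOUGH_GRADIENT,1,50,param1=80,param2=10,minRadius=27,maxRadius=37))
br=(hsv[...,1]>110);br[:140]=0;br[230:]=0;br[:,:220]=0;br[:,330:]=0
xs=np.arange(252,296);top=np.array([np.argmax(br[:,x]) for x in xs]);k=np.polyfit(xs,top,1);print(k,top)
p=[onz(c,x,np.polyval(k,x),20)[:2] for x in(252,295)];d=p[1]-p[0];print('yaw',np.degrees(np.arctan2(d[1],d[0]))%90)
u,v=271,203
for z in(91,93):print(onz(c,u,v,z))
print(tri((c,u,v),(a,181,211),(b,286.5,278)))
E
```

```text
[[[50.5 50.5 33. ]]]
[4.69344609e-02 1.47072516e+02] [159 159 159 159 159 159 159 159 159 159 159 159 160 160 160 160 160 160
 160 160 160 160 160 160 160 160 160 160 160 160 160 160 160 160 160 161
 161 161 160 161 161 161 161 161]
yaw 8.15595650456703
[ 574.61009714 -206.28646733   91.        ]
[ 574.08924402 -206.33292044   93.        ]
(array([ 575.45531229, -205.97155985,   90.50714883]), [np.float64(0.8932120888793925), np.float64(0.7356239235525274), np.float64(0.9374456368785329)])
```

Call:
play_rows:
  targets:
    - [[-0.0019,-0.0078,0.03],[0,0,0],0.088]
    - [[0,0,0.05],[0,0,0],0.088]
    - [[0,0,0.05],[0,0,0],0.088]
    - [[0,0,0.034],[0,0,0],0.088]
    - [[0,0,0.015],[0,0,0],0.088]

```text
time: 4.0
tool_pos: [573.3, -205.6, 57.0]
tcp_rot: [-0.094, 0.996, 0.001, -0.002]
force: [-0.2, -0.3, 0.6]
opening: 1.001
grasp_force: 0.0
```

Call:
play_rows:
  targets:
    - [[0,0,0],[0,0,0],0.088]
    - [[0,0,0],[0,0,0],0.04]
    - [[0,0,0],[0,0,0],0.04]
    - [[0,0,0],[0,0,0],0.04]
    - [[0,0,0],[0,0,0],0.04]
  newtons: 25

```text
time: 4.62
tool_pos: [575.7, -206.9, 60.7]
tcp_rot: [-0.095, 0.995, -0.001, 0.001]
force: [0.7, -0.6, 2.4]
opening: 0.625
grasp_force: 25.0
```

Call:
play_rows:
  targets:
    - [[0,0,0],[0,0,0],0.04]
    - [[0,0,0],[0,0,0],0.04]
    - [[0,0,0],[0,0,0],0.04]
    - [[0,0,0],[0,0,0],0.04]
    - [[0,0,0],[0,0,0],0.04]

```text
time: 5.25
tool_pos: [575.7, -206.9, 60.6]
tcp_rot: [-0.095, 0.995, -0.0, 0.001]
force: [-0.5, -1.4, 5.5]
opening: 0.628
grasp_force: 25.0
```

```bash
python3 - <<'E'
from h import *
s=observe();print(s)
c=snap('side','d2');cv2.imwrite('pics/d2c.png',cv2.resize(c['img'][200:350,200:380,::-1],(720,600),interpolation=3))
E
```

```text
{'time': 5.25, 'q': array([-3.85590612e-01,  3.11137901e-01,  1.89768531e+00, -3.25350854e-04,
        9.31114975e-01, -2.14607296e+00]), 'qvel': array([-4.29112920e-04, -8.76999172e-05, -1.15177630e-03, -7.64337026e-04,
        1.46281563e-03,  5.15739740e-04]), 'tau': array([ 8.78085550e-01, -4.34483922e+01, -2.72543031e+01,  3.47265350e-01,
        1.22941621e-01,  4.75421461e-03]), 'tool_pos': array([ 575.73559566, -206.91944887,   60.58332376]), 'tcp_rot': array([-9.47974181e-02,  9.95496232e-01, -4.98127163e-04,  6.73233176e-04]), 'force': array([-0.47765868, -1.38502214,  5.52236302]), 'torque': array([-0.25105838,  0.03522046,  0.05258834]), 'grasp_force': 24.99829038977623, 'opening': 0.628164555561478}
```

View pics/d2c.png

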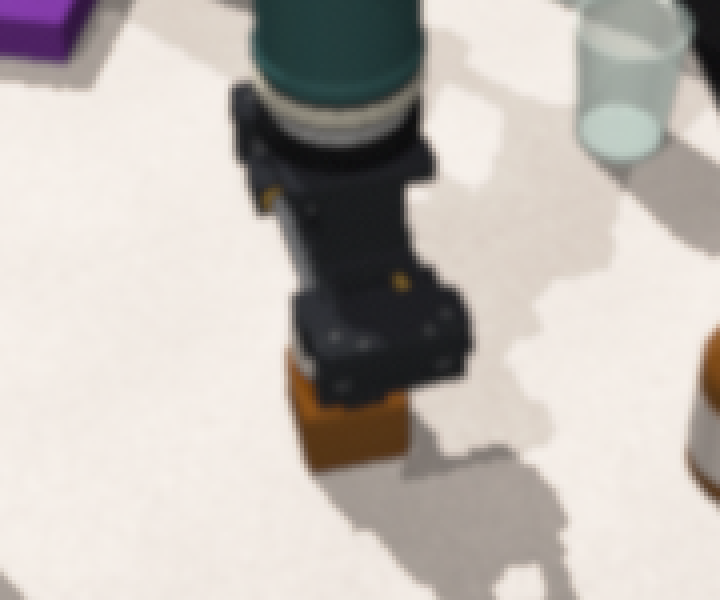

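The grip is good (55 mm opening, jar upright). Next I lift, carry the jar over the block and turn it −52°.

Call:
play_rows:
  targets:
    - [[0,0,-0.02],[0,0,0],0.04]
    - [[0,0,-0.04],[0,0,0],0.04]
    - [[0,0,-0.04],[0,0,0],0.04]
    - [[-0.0044,0.0231,0],[0,0,0],0.04]
    - [[-0.0088,0.0462,0],[0,0,0],0.04]
  newtons: 35

```text
time: 5.92
tool_pos: [574.0, -135.0, 158.8]
tcp_rot: [-0.093, 0.996, 0.0, -0.001]
force: [0.6, 0.2, -4.3]
opening: 0.626
grasp_force: 35.0
```

Call:
play_rows:
  targets:
    - [[-0.0088,0.0462,0],[0,0,0],0.04]
    - [[-0.0088,0.0462,0],[0,0,0],0.04]
    - [[-0.0088,0.0462,0],[0,0,0],0.04]
    - [[-0.0088,0.0462,0],[0,0,0],0.04]
    - [[-0.0088,0.0462,0],[0,0,0],0.04]

```text
time: 6.55
tool_pos: [571.7, 101.9, 157.1]
tcp_rot: [-0.095, 0.995, 0.0, -0.002]
force: [0.4, 0.3, -3.5]
opening: 0.625
grasp_force: 35.0
```

Call:
play_rows:
  targets:
    - [[-0.0088,0.0462,0],[0,0,0],0.04]
    - [[-0.0088,0.0462,0],[0,0,0],0.04]
    - [[-0.0044,0.0231,0],[0,0,0],0.04]
    - [[0,0,0],[0,0,-6],0.04]
    - [[0,0,0],[0,0,-9],0.04]

```text
time: 7.18
tool_pos: [572.4, 217.3, 157.7]
tcp_rot: [-0.227, 0.974, -0.0, -0.002]
force: [-0.7, -0.8, -3.3]
opening: 0.624
grasp_force: 35.0
```

Call:
play_rows:
  targets:
    - [[0,0,0],[0,0,-10],0.04]
    - [[0,0,0],[0,0,-10],0.04]
    - [[0,0,0],[0,0,-10],0.04]
    - [[0,0,0],[0,0,-7],0.04]
    - [[0,0,0],[0,0,0],0.04]

```text
time: 7.8
tool_pos: [572.9, 216.6, 158.1]
tcp_rot: [-0.521, 0.854, 0.0, -0.002]
force: [-0.3, 0.5, -3.1]
opening: 0.626
grasp_force: 35.0
```

```bash
python3 - <<'E'
from h import *
s=observe();print(s['time'],s['q'],s['tool_pos'],s['tcp_rot'],s['force'],s['torque'],s['opening'])
a=snap('scene','s3');b=snap('side','d3')
z=lambda c,u,v,r=50: cv2.resize(c['img'][v-r:v+r,u-r:u+r,::-1],(400,400),interpolation=3)
cv2.imwrite('pics/z3.png',np.hstack([z(a,386,220),z(b,274,170)]))
E
```

```text
7.8 [ 3.20786530e-01  2.10563211e-01  1.82311429e+00 -8.10332630e-06
  1.11101848e+00 -2.34604222e+00] [572.88342245 216.58358163 158.1424743 ] [-5.20995885e-01  8.53557778e-01  3.46022539e-04 -1.51259300e-03] [-0.32728691  0.46281755 -3.10719676] [0.10304849 0.03861393 0.04324163] 0.6263837925730099
```

View pics/z3.png

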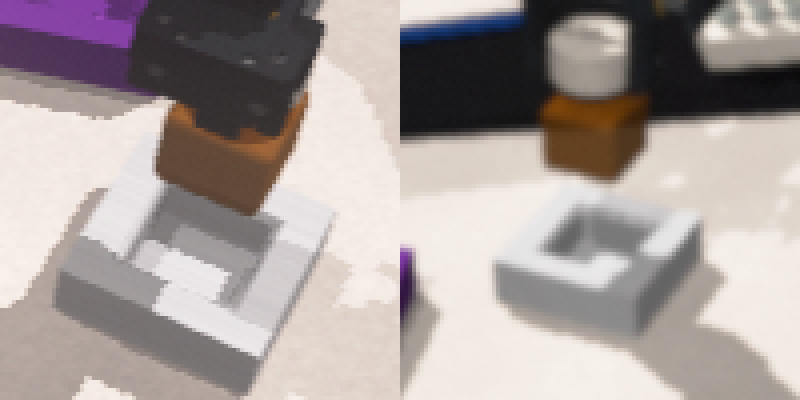

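The jar hangs upright over the pocket, with its sides nearly parallel to the block's. I'll check yaw and offset from both views.

```bash
python3 - <<'E'
from h import *
a=load('s3');b=load('d3')
def yaw(p,q): d=q-p; return round(np.degrees(np.arctan2(d[1],d[0]))%90,1),round(np.hypot(*d[:2]),1)
A=lambda u,v,z:onz(a,336+u/4,170+v/4,z)
B=lambda u,v,z:onz(b,224+(u-400)/4,120+v/4,z)
zj=97.5
l,f=A(158,172,zj),A(253,214,zj);print('jar scene',l,f,yaw(l,f))
l2,f2,r2=B(545,166,zj),B(609,182,zj),B(645,150,zj);print('jar side',l2,f2,r2,yaw(l2,f2),yaw(f2,r2),'centre',(l2+r2)/2)
l,f,r=A(57,238,35),A(262,356,35),A(334,213,35);print('blk scene',yaw(l,f),yaw(f,r),(l+r)/2)
l,f,r,k=B(497,262,35),B(640,292,35),B(702,226,35),B(572,182,35);print('blk side',yaw(l,f),yaw(f,r),yaw(k,r),(l+r)/2,(f+k)/2)
E
```

```text
jar scene [581.37767876 183.81410725  97.5       ] [607.49814359 227.16361809  97.5       ] (np.float64(58.9), np.float64(50.6))
jar side [538.83714855 213.36715091  97.5       ] [580.76147051 189.24441746  97.5       ] [607.69073873 227.14418584  97.5       ] (np.float64(60.1), np.float64(48.4)) (np.float64(54.6), np.float64(46.5)) centre [573.26394364 220.25566837  97.5       ]
blk scene (np.float64(52.8), np.float64(121.1)) (np.float64(60.9), np.float64(104.4)) [565.93874389 214.24550626  35.        ]
blk side (np.float64(65.3), np.float64(105.1)) (np.float64(56.4), np.float64(89.2)) (np.float64(53.4), np.float64(111.0)) [574.51490559 208.04920111  35.        ] [577.74233159 219.1542961   35.        ]
```

Call:
play_rows:
  targets:
    - [[-0.0004,-0.0021,0.015],[0,0,0],0.04]
    - [[0,0,0.02],[0,0,0],0.04]
    - [[0,0,0.015],[0,0,0],0.04]
    - [[0,0,0.006],[0,0,0],0.04]
    - [[0,0,0.002],[0,0,0],0.04]

```text
time: 8.52
tool_pos: [576.0, 216.1, 100.9]
tcp_rot: [-0.522, 0.853, 0.0, -0.001]
force: [-0.1, -0.8, -2.8]
opening: 0.628
grasp_force: 35.0
```

Call:
play_rows:
  targets:
    - [[0,0,0.002],[0,0,0],0.04]
    - [[0,0,0.002],[0,0,0],0.04]
    - [[0,0,0.002],[0,0,0],0.04]
    - [[0,0,0.002],[0,0,0],0.04]
    - [[0,0,0.002],[0,0,0],0.04]

```text
time: 9.15
tool_pos: [577.1, 216.6, 95.0]
tcp_rot: [-0.522, 0.853, -0.0, 0.001]
force: [-8.7, -2.4, 19.2]
opening: 0.628
grasp_force: 35.0
```

```bash
python3 - <<'E'
from h import *
s=observe();print(s['tool_pos'],s['tcp_rot'],s['force'],s['torque'],s['opening'])
E
```

```text
[577.13183918 216.55458503  95.04278788] [-5.21631661e-01  8.53170522e-01 -1.30201207e-04  6.72924155e-04] [-8.66449791 -2.38446674 19.24737207] [-0.3522531   1.41560224  0.02064585] 0.6283300748514444
```

Call:
play_rows:
  targets:
    - [[0,0,-0.005],[0,0,0],0.04]
    - [[0.0025,0.0027,0],[0,0,0],0.04]
    - [[0,0,0.002],[0,0,0],0.04]
    - [[0,0,0.002],[0,0,0],0.04]
    - [[0,0,0.002],[0,0,0],0.04]

```text
time: 9.78
tool_pos: [572.6, 215.2, 90.0]
tcp_rot: [-0.522, 0.853, 0.0, -0.0]
force: [-0.6, -0.2, -2.8]
opening: 0.624
grasp_force: 35.0
```

```bash
python3 - <<'E'
from h import *
s=observe();print(s['tool_pos'],s['tcp_rot'],s['force'],s['torque'],s['opening'])
E
```

```text
[572.56167615 215.16354896  90.00820727] [-5.21601894e-01  8.53188887e-01  1.05698772e-04 -4.18833363e-04] [-0.60046863 -0.24616819 -2.83068752] [ 0.06818245 -0.01680168  0.02145981] 0.6241303469786266
```

The jar is free at z = 90, so it's inside the mouth. I keep going down.

Call:
play_rows:
  targets:
    - [[0,0,0.003],[0,0,0],0.04]
    - [[0,0,0.003],[0,0,0],0.04]
    - [[0,0,0.003],[0,0,0],0.04]
    - [[0,0,0.003],[0,0,0],0.04]
    - [[0,0,0.002],[0,0,0],0.04]

```text
time: 10.4
tool_pos: [572.8, 215.2, 76.5]
tcp_rot: [-0.522, 0.853, 0.0, -0.0]
force: [-0.6, 0.3, -2.5]
opening: 0.626
grasp_force: 35.0
```

```bash
python3 - <<'E'
from h import *
s=observe();print(s['tool_pos'],s['tcp_rot'],s['force'],s['torque'],s['opening'])
E
```

```text
[572.79746895 215.23202812  76.47249013] [-5.21586973e-01  8.53198114e-01  1.91224088e-05 -8.88666383e-05] [-0.60143924  0.27201721 -2.53119308] [0.09552357 0.06899021 0.02518999] 0.6257915875404808
```

Call:
play_rows:
  targets:
    - [[0,0,0.003],[0,0,0],0.04]
    - [[0,0,0.003],[0,0,0],0.04]
    - [[0,0,0.0015],[0,0,0],0.04]
    - [[0,0,0.001],[0,0,0],0.04]
    - [[0,0,0.001],[0,0,0],0.04]

```text
time: 11.02
tool_pos: [572.9, 215.3, 67.7]
tcp_rot: [-0.522, 0.853, 0.0, -0.0]
force: [-2.2, -0.3, 3.4]
opening: 0.624
grasp_force: 35.0
```

```bash
python3 - <<'E'
from h import *
s=observe();print(s['tool_pos'],s['tcp_rot'],s['force'],s['torque'],s['opening'],s['q'])
E
```

```text
[572.85417088 215.29578844  67.70221843] [-5.21609244e-01  8.53184501e-01  3.13423069e-05 -6.11768496e-05] [-2.24381036 -0.3460983   3.42071667] [-0.01292542  0.52416671 -0.01613058] 0.6235135591765445 [ 3.18780577e-01  3.03754584e-01  1.89196997e+00  4.08662810e-05
  9.46001516e-01 -2.34951171e+00]
```

Seated: z = 67.7 as predicted, with contact force. The lid has at least 69° of free run, so I first turn 64° while sinking with the thread.

Call:
play_rows:
  targets:
    - [[0,0,0],[0,0,0],0.04]
    - [[0,0,0.0001],[0,0,4],0.04]
    - [[0,0,0.0001],[0,0,8],0.04]
    - [[0,0,0.0001],[0,0,9],0.04]
    - [[0,0,0.0001],[0,0,9],0.04]
  newtons: 55

```text
time: 11.65
tool_pos: [573.0, 215.8, 67.4]
tcp_rot: [-0.281, 0.96, 0.0, 0.0]
force: [-2.2, 2.0, 1.1]
opening: 0.622
grasp_force: 55.0
```

```bash
cat > o.py <<'E'
from h import *
s=observe();n=s['tcp_rot'];t=sum(np.array(observe()['torque'])[2] for _ in range(1))
print(round(s['time'],2),s['tool_pos'].round(1),'yaw',np.degrees(2*np.arctan2(n[1],n[0])-np.pi/2).round(2),'F',s['force'].round(1),'T',s['torque'].round(3),'tau6',s['tau'][5].round(3),'q6',s['q'][5].round(3),s['opening'].round(3))
E
python3 o.py
```

```text
Traceback (most recent call last):
  File "o.py", line 3, in <module>
    print(round(s['time'],2),s['tool_pos'].round(1),'yaw',np.degrees(2*np.arctan2(n[1],n[0])-np.pi/2).round(2),'F',s['force'].round(1),'T',s['torque'].round(3),'tau6',s['tau'][5].round(3),'q6',s['q'][5].round(3),s['opening'].round(3))
                                                                                                                                                                                                                    ^^^^^^^^^^^^^^^^^^
AttributeError: 'float' object has no attribute 'round'
```

Call:
play_rows:
  targets:
    - [[0,0,0.0001],[0,0,9],0.04]
    - [[0,0,0.0001],[0,0,9],0.04]
    - [[0,0,0.0002],[0,0,9],0.04]
    - [[0,0,0.0001],[0,0,7],0.04]
    - [[0,0,0],[0,0,0],0.04]

```text
time: 12.28
tool_pos: [573.2, 215.9, 67.0]
tcp_rot: [0.009, 1.0, 0.0, 0.0]
force: [-1.6, 1.0, 2.8]
opening: 0.62
grasp_force: 55.0
```

```bash
sed -i "s/,s\['opening'\].round(3)//; s/;t=sum.*//" o.py; python3 o.py
```

```text
12.28 [573.2 215.9  67. ] yaw 88.95 F [-1.6  1.   2.8] T [ 0.292  0.272 -0.097] tau6 0.392 q6 -1.234
```

Call:
play_rows:
  targets:
    - [[0,0,0.0001],[0,0,1.5],0.04]
    - [[0,0,0],[0,0,1.5],0.04]
    - [[0,0,0],[0,0,1.5],0.04]
    - [[0,0,0],[0,0,1.5],0.04]
    - [[0,0,0],[0,0,0],0.04]

```text
time: 12.9
tool_pos: [573.4, 215.8, 66.8]
tcp_rot: [0.062, 0.998, 0.0, 0.001]
force: [-2.1, 5.1, 5.2]
opening: 0.624
grasp_force: 55.0
```

```bash
python3 o.py
```

```text
12.9 [573.4 215.8  66.8] yaw 82.85 F [-2.1  5.1  5.2] T [ 0.746  0.34  -0.003] tau6 0.072 q6 -1.127
```

Call:
play_rows:
  targets:
    - [[0,0,0],[0,0,1.5],0.04]
    - [[0,0,0],[0,0,1.5],0.04]
    - [[0,0,0],[0,0,1.5],0.04]
    - [[0,0,0],[0,0,1.5],0.04]
    - [[0,0,0],[0,0,0],0.04]

```text
time: 13.52
tool_pos: [573.4, 215.7, 66.8]
tcp_rot: [0.115, 0.993, 0.001, 0.001]
force: [-1.3, 5.0, 5.8]
opening: 0.62
grasp_force: 55.0
```

```bash
python3 o.py
```

```text
13.53 [573.4 215.7  66.8] yaw 76.84 F [-1.3  5.   5.8] T [0.864 0.285 0.   ] tau6 0.068 q6 -1.023
```

Call:
play_rows:
  targets:
    - [[0,0,0],[0,0,1.5],0.04]
    - [[0,0,0.0001],[0,0,1.5],0.04]
    - [[0,0,0],[0,0,1.5],0.04]
    - [[0,0,0],[0,0,1.5],0.04]
    - [[0,0,0],[0,0,0],0.04]

```text
time: 14.15
tool_pos: [573.4, 215.8, 66.7]
tcp_rot: [0.166, 0.986, 0.001, 0.001]
force: [-2.6, 4.1, 5.7]
opening: 0.62
grasp_force: 55.0
```

```bash
python3 o.py
```

```text
14.15 [573.4 215.8  66.7] yaw 70.85 F [-2.6  4.1  5.7] T [0.814 0.29  0.015] tau6 0.069 q6 -0.918
```

Call:
play_rows:
  targets:
    - [[0,0,0],[0,0,1.5],0.04]
    - [[0,0,0.0001],[0,0,1.5],0.04]
    - [[0,0,0],[0,0,1.5],0.04]
    - [[0,0,0],[0,0,1.5],0.04]
    - [[0,0,0],[0,0,0],0.04]

```text
time: 14.78
tool_pos: [573.5, 215.8, 66.6]
tcp_rot: [0.218, 0.976, 0.001, 0.001]
force: [-0.9, 5.3, 6.5]
opening: 0.627
grasp_force: 55.0
```

```bash
python3 o.py
```

```text
14.78 [573.5 215.8  66.6] yaw 64.85 F [-0.9  5.3  6.5] T [0.836 0.232 0.003] tau6 0.07 q6 -0.813
```

Call:
play_rows:
  targets:
    - [[0,0,0],[0,0,1.5],0.04]
    - [[0,0,0],[0,0,1.5],0.04]
    - [[0,0,0],[0,0,1.5],0.04]
    - [[0,0,0],[0,0,1.5],0.04]
    - [[0,0,0],[0,0,0],0.04]

```text
time: 15.4
tool_pos: [573.5, 216.1, 66.5]
tcp_rot: [0.268, 0.963, 0.001, 0.001]
force: [-1.9, 6.5, 4.9]
opening: 0.624
grasp_force: 55.0
```

```bash
python3 o.py
```

```text
15.4 [573.5 216.1  66.5] yaw 58.89 F [-1.9  6.5  4.9] T [0.941 0.228 0.262] tau6 0.379 q6 -0.709
```

The seal is bearing: tau6 jumped to 0.38. From here I use small steps.

Call:
play_rows:
  targets:
    - [[0,0,0],[0,0,0.5],0.04]
    - [[0,0,0],[0,0,0.5],0.04]
    - [[0,0,0],[0,0,0.5],0.04]
    - [[0,0,0],[0,0,0.5],0.04]
    - [[0,0,0],[0,0,0],0.04]

```text
time: 16.02
tool_pos: [573.5, 216.2, 66.5]
tcp_rot: [0.285, 0.959, 0.001, 0.001]
force: [-1.7, 5.6, 4.5]
opening: 0.628
grasp_force: 55.0
```

```bash
python3 o.py
```

```text
16.02 [573.5 216.2  66.5] yaw 56.93 F [-1.7  5.6  4.5] T [0.967 0.228 0.492] tau6 0.494 q6 -0.675
```

Call:
play_rows:
  targets:
    - [[0,0,0],[0,0,0.5],0.04]
    - [[0,0,0],[0,0,0.5],0.04]
    - [[0,0,0],[0,0,0.5],0.04]
    - [[0,0,0],[0,0,0.3],0.04]
    - [[0,0,0],[0,0,0],0.04]

```text
time: 16.65
tool_pos: [573.4, 216.4, 66.5]
tcp_rot: [0.299, 0.954, 0.001, 0.001]
force: [-1.4, 7.1, 3.7]
opening: 0.621
grasp_force: 55.0
```

```bash
python3 o.py
```

```text
16.65 [573.4 216.4  66.5] yaw 55.15 F [-1.4  7.1  3.7] T [1.067 0.221 0.603] tau6 0.588 q6 -0.643
```

Torque is about 0.6 N m, which is the target. Release and retreat.

Call:
play_rows:
  targets:
    - [[0,0,0],[0,0,0],0.088]
    - [[0,0,0],[0,0,0],0.088]
    - [[0,0,0],[0,0,0],0.088]
    - [[0,0,0],[0,0,0],0.088]
    - [[0,0,0],[0,0,0],0.088]

```text
time: 17.27
tool_pos: [572.8, 215.0, 65.8]
tcp_rot: [0.3, 0.954, -0.0, -0.0]
force: [-0.4, 0.3, -0.7]
opening: 0.999
grasp_force: 0.0
```

Call:
play_rows:
  targets:
    - [[0,0,-0.01],[0,0,0],0.088]
    - [[0,0,-0.02],[0,0,0],0.088]
    - [[0,0,-0.04],[0,0,0],0.088]
    - [[0,0,-0.05],[0,0,0],0.088]
    - [[0,0,-0.05],[0,0,0],0.088]

```text
time: 17.9
tool_pos: [573.0, 215.3, 239.4]
tcp_rot: [0.3, 0.954, 0.001, 0.001]
force: [1.0, 0.9, 0.1]
opening: 1.003
grasp_force: 0.0
```

Call:
play_rows:
  targets:
    - [[0,0,0],[0,0,0],0.088]
    - [[0,0,0],[0,0,0],0.088]
    - [[0,0,0],[0,0,0],0.088]
    - [[0,0,0],[0,0,0],0.088]
    - [[0,0,0],[0,0,0],0.088]

```text
time: 18.52
tool_pos: [572.3, 215.1, 234.8]
tcp_rot: [0.3, 0.954, -0.001, -0.001]
force: [-0.4, -0.0, -0.3]
opening: 0.998
grasp_force: 0.0
```

```bash
python3 o.py; python3 - <<'E'
from h import *
a=snap('side','d4');c=snap('wrist','w4')
cv2.imwrite('pics/z4.png',np.hstack([cv2.resize(a['img'][100:220,200:360,::-1],(400,300)),cv2.resize(c['img'][:,:,::-1],(400,300))]))
E
```

```text
18.52 [572.3 215.1 234.8] yaw 55.08 F [-0.4 -0.  -0.3] T [-0.054  0.052 -0.008] tau6 -0.0 q6 -0.643
```

View pics/z4.png

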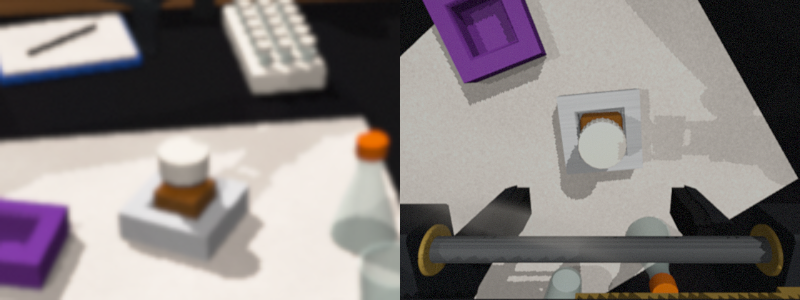

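The jar stands upright and down in the aluminium block. The gripper is clear, and the other glassware is undisturbed.

```bash
python3 -c "
from rig import *
print(sign_off())"
```

```text
the job is handed in; nothing more can be done
None
```

The job is handed in: the jar stands in the aluminium block's pocket, its lid is tightened to a measured 0.6 N m, and the gripper is clear. The sign-off returned no verdict.

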